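Put a paint marker away in the clear socket of the dock

TASK

Put the capped paint marker that stands on the table away in the marker dock. Two of its three shuttered sockets have an old cap left behind in them, out of sight, so feel gently for the clear one and press the marker in there, cap down, until it is fully home on the floor of the socket, then let go of it. Never press hard on the dock or on an old cap, and leave the other things where they are.

Things in the scene. Friction and masses are not known exactly. Their poses are not given: they have to be found in the camera images.
- marker_center (a point): the marker to put away: a fat white paint marker, 150 mm long, 50 to 100 g, standing alone on the table on its flat grey cap. Point on its axis half-way up, 75 mm above the foot; z up along the marker. The cap is the lowest 37 mm, 26 mm across; the barrel above is a plain 24 mm cylinder up to 145 mm. Grip it 110 to 130 mm above the foot to leave room over the dock
- marker_foot (a point): the middle of the underside of the marker's cap, same axes; the cap's lower edge is bevelled, 5 mm high, to a flat 18 mm across
- dock: the marker dock: a fixed black block, 72 (x) x 372 (y) x 74 mm high. Origin in the middle of its underside, y along its row of five square sockets, 64 mm apart, z up. The second and fourth hold markers; the two outer and the middle one are free. More than 35 N on the dock, straight or through a cap in it, is too much
- mouth_right (a point): centre of the mouth of the free socket at the -y end, level with the dock's top, axes as the dock's. Every socket is 28.5 mm square and 66 mm deep, straight down, its floor 8 mm above the table: a marker fully home has its foot 66 mm below the dock's top and shows 84 mm
- mouth_middle (a point): the same for the free socket in the middle. Two sprung steel leaves 6 mm under each free mouth close it and hide what is inside. The marker's foot swings them down against 4 to 10 N while it goes from 6 to 24 mm deep; deeper down they only rub lightly (0 to 2 N), but may hold up a marker that is let go too early
- mouth_left (a point): the same for the free socket at the +y end. In two of the three free sockets (any two) an old cap 36 mm high stands on the floor: there a marker stops hard 30 mm below the dock's top, 36 mm short of home. Meet cap and floor slowly (about 6 to 8 mm/s): a stiff arm at 20 mm/s strikes them with 30 to 40 N before it can stop
- stored_right: a capped marker of the same kind stored in the dock between the right and the middle free sockets, showing 84 mm; origin at its foot; to be left alone
- stored_left: the same, between the middle and the left free sockets
- capless_1: a marker without its cap (24 mm across, 147 mm long) lying in the aluminium pen tray (64 x 190 x 22 mm), to be left alone; origin under its middle
- capless_2: the second capless marker in the pen tray, to be left alone
- gesso_jar: white screw-top jar, 80 mm across, 100 mm high, to be left alone; origin under its middle
- tape_roll: roll of paper tape lying flat, 90 mm across, 24 mm high, to be left alone
- palette_knife: palette knife 200 mm long lying on the table, to be left alone
- brush_mug: blue mug 80 mm across with brushes standing up to 245 mm, to be left alone
Not all that is in view belongs to the job. What is shaped like the part that bears marker_center but black or pink is not meant.

How it is judged:
By the outcome, as a careful person would: the job done as asked, in the order asked, and still so for the second after the job is handed in, with the robot touching nothing.
It also fails if it takes over 67 s, if anything falls off the work surface, if the arm or the gripper's body presses on something with over 40 N, if the wrist force passes 120 N, or if a joint passes its speed limit or range.

ROBOT

A 6-joint arm with a two-finger parallel gripper is mounted at the origin on the work surface. World frame = base frame: x ahead of the robot, y to its left, z up, the work surface at z = 0. Lengths are in mm, angles in degrees, forces in N, time in s.
With the tool pointing down it reaches from about 325 to 900 mm from the base axis. Payload 6.1 kg.
Tool frame: the origin (TCP) lies on the centre line of the jaws, within the pads' length; the fingertips stand 19 mm ahead of it and the grasp point (between the pads) is the TCP; z points along the fingers, y is the line along which they close (so a half turn about z gives the same grasp; the last joint's range is limited). The gripper opens to 87 mm and grips with 3 to 60 N. Pads are 19 mm wide; open, the fingers measure 117 mm over their backs; the gripper's body (75 mm by 190 mm) begins 51 mm behind the grasp point.
Start: joints at [-74.433, 12.628, 87.462, -0, 79.91, -7.225], TCP at [242.112, -576.192, 241.538] pointing down, gripper open.
Joint ranges: [-170.65, 170.65], [-52.31, 119.04], [5.05, 147.46], [-71.25, 251.25], [11.57, 151.72], [-153.62, 153.62]. Speed limits (degrees/s): [147.25, 147.25, 172.46, 180, 180, 180].

INTERFACE

Orientations are given as a 3x3 rotation matrix whose columns are the frame's x, y, z axes.
In Python, from cell import arm gives the robot as it stands.
- The arm moves only by the tool step_arm, never from a script. Its argument "plan" is a list of rows, each an object with "offset": the shift along the tool's x, y, z in mm, a list of three; "spin": the turn about the tool's z in rad. In form: [{"offset": [x, y, z], "spin": spin}, ...]. A call has 1 to 5 rows; each row is the pose to reach, as a shift and turn from the pose commanded when the call began, along the tool's axes at that moment; what a row does not reach only later rows make up. A row lasts 1/10 s, in which the tool goes at most 50 mm and 8.59 degrees, less where a joint would pass 70% of its speed; a pose out of reach is approached as far as the arm can. A call with a gripper value outside its range is refused whole. "grip" is the finger opening in mm, from 0 to 87, set as the call begins (left out, the last holds). The fingers move at their own pace and stop on an object; "grip_force" is the grip in N (left out, the last holds). Time passes only in rows, so rows that repeat a pose let the fingers close. It gives the time, the measured TCP pose, the force, the opening and the grip force at its end, in the units of the state.
- arm.read_state(): the state, without advancing time (a new reading comes with each control period).
- arm.get_image(name): name is "scene" or "top"; returns (picture, depth): 400x640x3 uint8, red, green, blue; 400x640 float32, mm along the optical axis (not along the pixel's ray), 0 where there is no reading.
- arm.camera_model(name): a dict with "fx", "fy", "cx", "cy" (pixels), "view" (4x4, takes a point from world to camera coordinates). Camera axes: x right, y up, looking along -z (the intrinsics and any distortion apply to the point x, -y, -z); pixel columns grow to the right and rows downward; lengths in mm; the calibration is good to about 2 mm. A picture is of the moment at which its call begins. camera_model takes no time and is no camera call.
- arm.sign_off(): hands the job in; it is judged then, once.
Trained networks look in the newest picture that a camera, given by its name, has taken for a name from the list of things; names that differ only in an ending like _2 or _b are one class to them, and where a whole thing is asked for, a point or a joint stands for the part that bears it (a point fixed in the world has none). Each returns a list of dicts, best first, with "conf" (0 to 1); they miss things now and then, are a little off and sometimes report something else, mostly with a low value. They report only what shows in the picture. A call takes as long as a camera call. They do not tell look-alikes from the thing itself.
- arm.regions_of(camera, label): "region" (400x640 bool, what is visible of it) and "extent" ([left, top, right, bottom] in pixels, round what is visible of it).
The state is a dict: "t": time; "joint_positions": joint angles; "joint_velocities": joint speeds; "joint_efforts": joint torques, N m; "tool_pos": TCP position; "orientation": TCP orientation; "contact_force": force on the tool from outside, world axes, zero at the start; "moment": the same for the moment, N m; "grip_width": finger opening in mm; "grip_force": force on a finger pad.
Only numpy, scipy, OpenCV 4.12 (cv2) and the standard library are available. Lean on these libraries where they do the work, as an engineer would, in place of code of your own. Each camera call takes 0.05 s, during which the arm holds its last target. There are 200 camera calls.

## Working session

There is one attempt and no reset: what is moved stays moved. The work goes in short steps, Python scripts to look and compute and a tool call to move; the robot and the scene stay as the last step left them, time stands still between calls to the robot, and variables do not carry over. Pictures are saved under pics/ and viewed, at most 10 in all, crops included, and the job is handed in when it is done.

Besides the shell and the picture viewer there is one more tool, called after "Request:" as name([rows], argument=value, ...), one row to a line, values as JSON. step_arm: Moves the arm, as the interface text tells. Its arguments: {"type":"object","properties":{"plan":{"type":"array","items":{"type":"object","properties":{"offset":{"type":"array","items":{"type":"number"}},"spin":{"type":"number"}}}},"grip":{"type":"number"},"grip_force":{"type":"number"}},"required":["plan"]}

```bash
mkdir -p pics
cat > h.py <<'E'
import numpy as np, cv2
from cell import arm
def cloud(name, d):
    m=arm.camera_model(name); v,u=np.indices(d.shape)
    x=(u-m['cx'])/m['fx']*d; y=(v-m['cy'])/m['fy']*d
    P=np.stack([x,-y,-d,np.ones_like(d)],-1)
    W=P@np.linalg.inv(np.array(m['view'])).T
    W=W[...,:3]; W[d<=0]=np.nan
    return W
E
python3 - <<'E'
from h import *
ims=[]
for n in ('top','scene'):
    p,d=arm.get_image(n); np.savez(f'{n}.npz',p=p,d=d); cv2.imwrite(f'pics/{n}1.png',p[...,::-1]); W=cloud(n,d)
    print(n,{k:v for k,v in arm.camera_model(n).items() if k!='view'})
    for l in ('marker_center','dock','stored_right','gesso_jar','brush_mug'):
        for r in arm.regions_of(n,l)[:5]:
            q=W[r['region']]; q=q[~np.isnan(q[:,0])]
            print(n,l,round(r['conf'],2),r['extent'],np.median(q,0).round(),np.percentile(q,98,0).round(),np.percentile(q,2,0).round(), np.median(p[r['region']],0))
s=arm.read_state();print(s)
E
```

```text
top {'fx': 388.5803507195196, 'fy': 388.5803507195196, 'cx': 317.9538210237063, 'cy': 196.1127543353214}
top marker_center 0.61 [262.6, 187.9, 279.9, 201.7] [477. 120. 142.] [491. 132. 154.] [471. 113.  30.] [181. 115. 126.]
top marker_center 0.48 [323.7, 210.8, 333.0, 224.2] [425. -12. 148.] [439.  -2. 154.] [419. -23.  39.] [76. 60. 52.]
top marker_center 0.44 [295.6, 200.6, 307.1, 215.2] [454.  46. 144.] [469.  58. 153.] [448.  37.   8.] [148. 148. 145.]
top dock 0.74 [251.7, 128.0, 394.0, 183.8] [601.   0.  74.] [664. 173.  78.] [ 549. -177.    5.] [74. 61. 54.]
top dock 0.41 [295.3, 200.1, 306.4, 215.6] [455.  46. 147.] [469.  56. 153.] [449.  37.  36.] [148. 149. 145.]
top stored_right 0.55 [340.9, 131.1, 350.3, 152.7] [613. -62. 139.] [628. -53. 161.] [610. -72.  65.] [156.5 156.  148.5]
top gesso_jar 0.88 [447.3, 133.4, 487.9, 166.7] [ 620. -378.   97.] [ 659. -352.  104.] [ 590. -420.    7.] [233. 236. 228.]
top brush_mug 0.84 [135.7, 93.7, 193.0, 154.6] [656. 397.  81.] [694. 437. 240.] [620. 355.   6.] [83. 81. 89.]
scene {'fx': 496.3181746441753, 'fy': 496.3181746441753, 
[... 1378 characters left out ...]
453351e+00]), 'joint_velocities': array([-0.01511374, -0.0483948 , -0.00736969,  0.04331122,  0.00682194,
        0.00696003]), 'joint_efforts': array([-1.17195999e-03, -4.94250441e+01, -3.87496805e+01,  6.99399342e-02,
        4.70986229e-02, -1.02878900e-05]), 'tool_pos': array([ 242.10994   , -576.21284882,  241.56504231]), 'orientation': array([[ 9.21932717e-01,  3.87350052e-01,  4.74229455e-05],
       [ 3.87350054e-01, -9.21932716e-01, -5.84300669e-05],
       [ 2.10878755e-05,  7.22378709e-05, -9.99999997e-01]]), 'contact_force': array([ 0.38441877, -0.45899619, -0.0808373 ]), 'moment': array([ 0.01236135, -0.01403875,  0.04079733]), 'grip_force': 0.0, 'grip_width': 86.93429703815916}
```

Run:
```python
from h import *
a=cv2.imread('pics/top1.png')[115:235,225:415]; cv2.imwrite('pics/topc.png',cv2.resize(a,None,fx=4,fy=4,interpolation=cv2.INTER_CUBIC))
a=cv2.imread('pics/scene1.png')[130:270,230:430]; cv2.imwrite('pics/scenec.png',cv2.resize(a,None,fx=4,fy=4,interpolation=cv2.INTER_CUBIC))
for n in('top','scene'):
    d=np.load(n+'.npz')['d']; W=cloud(n,d); 
    # marker tops
    m=(W[...,2]>140)&(W[...,2]<156)&(W[...,0]>330)&(W[...,0]<540)&(abs(W[...,1])<200)
    k,lab,st,c=cv2.connectedComponentsWithStats(m.astype(np.uint8))
    for i in range(1,k):
        q=W[lab==i]
        if len(q)>5: print(n,len(q),q.mean(0).round(1),q.min(0).round(1),q.max(0).round(1))
    # dock top
    m=(abs(W[...,2]-74)<5)&(W[...,0]>530)&(W[...,0]<690)&(abs(W[...,1])<220)
    q=W[m]; print(n,'dock',len(q),cv2.minAreaRect(q[:,:2].astype(np.float32)),np.median(q[:,2]),np.percentile(q,[1,99],axis=0).round(1))
    m=(W[...,2]>145)&(W[...,2]<166)&(W[...,0]>560)&(W[...,0]<680)&(abs(W[...,1])<150)
    k,lab,st,c=cv2.connectedComponentsWithStats(m.astype(np.uint8))
    for i in range(1,k):
        q=W[lab==i]
        if len(q)>5: print(n,'stored',len(q),q.mean(0).round(1),q.min(0).round(1),q.max(0).round(1))
```

```text
top 79 [481.6 123.6 148.7] [470.9 113.4 140.9] [492.5 135.4 154.1]
top 81 [459.8  47.5 148.7] [449.3  36.5 140.2] [471.   58.2 153.8]
top 79 [429.6 -12.8 148.6] [418.6 -23.2 140.3] [442.4  -1.7 154.9]
top 80 [415.2 101.  148.7] [403.9  90.7 140.6] [427.4 112.5 154.9]
top dock 3212 ((610.6672973632812, -1.260498046875), (73.77934265136719, 372.035888671875), 10.099550247192383) 74.63549666970056 [[ 549.5 -181.2   69.3]
 [ 668.7  178.8   78.5]]
top stored 80 [619.6 -63.5 156.3] [610.  -74.4 145.3] [631.1 -52.5 162.3]
top stored 80 [597.3  61.3 156.1] [587.2  49.8 145.7] [609.6  71.7 162. ]
scene 59 [421.   97.9 147.9] [406.3  87.  140.3] [431.7 109.7 153.4]
scene 55 [436.1 -16.2 148. ] [424.1 -26.  140.1] [447.   -6.7 155.1]
scene 61 [466.2  44.6 147.7] [453.1  34.1 140.9] [475.8  55.8 153.3]
scene 53 [487.1 120.6 148.1] [474.  109.1 140.6] [497.1 130.8 155. ]
scene dock 2784 ((612.8551025390625, -4.2855682373046875), (77.80416107177734, 371.8241882324219), 10.285000801086426) 74.01864596028247 [[ 554.3 -185.    69.2]
 [ 674.1  175.8   78.5]]
scene stored 72 [604.6  58.  155.4] [592.6  47.6 145.9] [614.5  68.  162.1]
scene stored 77 [627.  -67.1 155.1] [614.  -77.9 145.5] [637.2 -55.4 161.4]
```

View pics/topc.png

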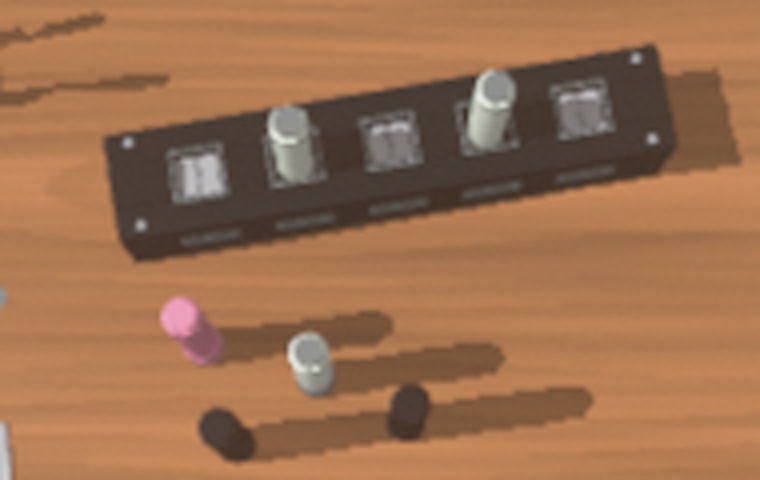

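View pics/scenec.png

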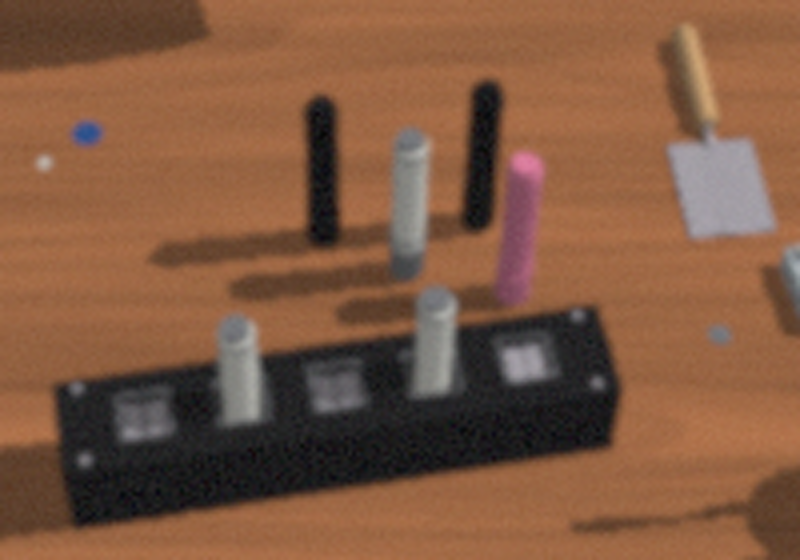

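```bash
cat >> h.py <<'E'
from scipy.optimize import least_squares
def cyl(W,c,zlo,zhi,r=12.,R=22):
    q=W[(W[...,2]>zlo)&(W[...,2]<zhi)&(np.hypot(W[...,0]-c[0],W[...,1]-c[1])<R)]
    f=least_squares(lambda p:np.hypot(q[:,0]-p[0],q[:,1]-p[1])-r,c,loss='soft_l1')
    return f.x.round(1),len(q),np.abs(f.fun).mean().round(2)
E
python3 - <<'E'
from h import *
for n in('top','scene'):
    f=np.load(n+'.npz'); d=f['d']; W=cloud(n,d); m=arm.camera_model(n)
    print(n,'campos',np.linalg.inv(m['view'])[:3,3].round())
    for nm,c in dict(white=(460,47),pink=(482,122),bl1=(431,-14),SR=(621,-64),SL=(599,60)).items():
        z=(45,138) if c[0]<550 else (85,148)
        print(nm,cyl(W,c,*z), end=' ')
        q=W[(W[...,2]>z[1]+7)&(np.hypot(W[...,0]-c[0],W[...,1]-c[1])<22)]
        print('top',np.median(q[:,2]).round(1),((q.min(0)+q.max(0))/2).round(1))
E
```

```text
top campos [ 339.    9. 1066.]
white (array([461.2,  48.1]), 39, np.float64(0.22)) top 150.3 [461.   47.3 149.5]
pink (array([482.8, 124.8]), 59, np.float64(0.25)) top 150.5 [482.5 124.2 149.7]
bl1 (array([430.8, -13.2]), 28, np.float64(0.19)) top 150.2 [430.1 -12.4 150. ]
SR (array([622.2, -64.4]), 65, np.float64(0.36)) top 159.0 [621.4 -64.2 158.8]
SL (array([599.8,  61.6]), 57, np.float64(0.28)) top 158.1 [598.6  61.7 158.5]
scene campos [1336.    7. 1171.]
white (array([461.8,  44.6]), 170, np.float64(1.23)) top 149.1 [464.2  44.9 149.2]
pink (array([483.6, 121.3]), 179, np.float64(1.02)) top 149.9 [484.8 120.7 150.1]
bl1 (array([432., -16.]), 168, np.float64(1.11)) top 149.2 [435.5 -16.3 150.8]
SR (array([623.2, -67.6]), 127, np.float64(0.83)) top 158.8 [624.  -68.7 158.2]
SL (array([600.4,  58.2]), 120, np.float64(0.93)) top 158.1 [602.3  58.9 158.7]
```

Request:
step_arm([
  {"offset":[443.4,-489.0,0],"spin":-1.35},
  {"offset":[443.4,-489.0,0],"spin":-1.35},
  {"offset":[443.4,-489.0,0],"spin":-1.35},
  {"offset":[443.4,-489.0,0],"spin":-1.35},
  {"offset":[443.4,-489.0,0],"spin":-1.35},
], grip=60)

```text
t: 1.1
tool_pos: [325.5, -338.6, 241.6]
orientation: [[0.405, 0.914, 0.001], [0.914, -0.405, -0.0], [-0.0, 0.001, -1.0]]
contact_force: [0.5, -0.2, -0.1]
grip_width: 61.5
grip_force: 0.0
```

```bash
cat > go.py <<'E'
import sys,numpy as np
from cell import arm
x,y,z,yaw=map(float,sys.argv[1:])
s=arm.read_state(); R=s['orientation']; d=np.array([x,y,z])-s['tool_pos']
a=np.degrees(np.arctan2(R[1,1],R[0,1]))
print('t',round(s['t'],2),s['tool_pos'].round(1),'yaw',a.round(2),'F',s['contact_force'].round(1),'w',round(s['grip_width'],1),'J',s['joint_positions'].round())
print('offset',(R.T@d).round(1),'spin',round(float(-np.radians(yaw-a)),4))
E
python3 go.py 461.5 46.4 241.5 10.15
```

```text
t 1.1 [ 325.5 -338.6  241.6] yaw -23.92 F [ 0.5 -0.2 -0.1] w 61.5 J [-56.  -9. 110.   0.  79. -32.]
offset [ 4.071e+02 -3.180e+01  1.000e-01] spin -0.5946
```

Request:
step_arm([
  {"offset":[407.1,-31.8,0],"spin":-0.5946},
  {"offset":[407.1,-31.8,0],"spin":-0.5946},
  {"offset":[407.1,-31.8,0],"spin":-0.5946},
  {"offset":[407.1,-31.8,0],"spin":-0.5946},
  {"offset":[407.1,-31.8,0],"spin":-0.5946},
])

```text
t: 1.6
tool_pos: [410.1, -103.3, 242.1]
orientation: [[-0.175, 0.985, 0.001], [0.985, 0.175, -0.001], [-0.001, 0.001, -1.0]]
contact_force: [1.4, -0.6, 0.6]
grip_width: 60.2
grip_force: 0.0
```

```bash
python3 go.py 461.5 46.4 241.5 10.15
```

```text
t 1.6 [ 410.1 -103.3  242.1] yaw 10.05 F [ 1.4 -0.6  0.6] w 60.2 J [-25. -17. 116.  -0.  81. -35.]
offset [138.4  76.7   0.5] spin -0.0017
```

Request:
step_arm([
  {"offset":[138.4,76.7,0],"spin":-0.0017},
  {"offset":[138.4,76.7,0],"spin":-0.0017},
  {"offset":[138.4,76.7,0],"spin":-0.0017},
  {"offset":[138.4,76.7,0],"spin":-0.0017},
  {"offset":[138.4,76.7,0],"spin":-0.0017},
])

```text
t: 2.1
tool_pos: [461.7, 45.6, 241.5]
orientation: [[-0.176, 0.984, -0.0], [0.984, 0.176, -0.0], [-0.0, -0.0, -1.0]]
contact_force: [-1.5, 0.2, -0.2]
grip_width: 59.7
grip_force: 0.0
```

```bash
python3 go.py 461.5 46.4 120 10.15
```

```text
t 2.1 [461.7  45.6 241.5] yaw 10.15 F [-1.5  0.2 -0.2] w 59.7 J [ -4. -10. 111.  -0.  80. -14.]
offset [ 8.000e-01 -1.000e-01  1.215e+02] spin -0.0001
```

Request:
step_arm([
  {"offset":[0.6,0,40],"spin":0},
  {"offset":[0.6,0,75],"spin":0},
  {"offset":[0.6,0,105],"spin":0},
  {"offset":[0.6,0,119.5],"spin":0},
  {"offset":[0.6,0,119.5],"spin":0},
])

```text
t: 2.6
tool_pos: [459.2, 43.2, 119.5]
orientation: [[-0.17, 0.985, -0.006], [0.985, 0.17, -0.0], [0.001, -0.005, -1.0]]
contact_force: [-0.9, -0.1, 0.3]
grip_width: 60.2
grip_force: 0.0
```

Request:
step_arm([
  {"offset":[0,0,0],"spin":0},
  {"offset":[0,0,0],"spin":0},
  {"offset":[0,0,0],"spin":0},
  {"offset":[0,0,0],"spin":0},
  {"offset":[0,0,0],"spin":0},
], grip=18, grip_force=30)

```text
t: 3.1
tool_pos: [461.9, 44.9, 122.6]
orientation: [[-0.173, 0.985, 0.001], [0.985, 0.173, -0.0], [-0.0, 0.001, -1.0]]
contact_force: [1.0, -0.1, -0.2]
grip_width: 27.8
grip_force: 0.0
```

Request:
step_arm([
  {"offset":[0,0,0],"spin":0},
  {"offset":[0,0,0],"spin":0},
  {"offset":[0,0,0],"spin":0},
])

```text
t: 3.4
tool_pos: [461.8, 45.0, 122.4]
orientation: [[-0.173, 0.985, 0.001], [0.985, 0.173, -0.0], [-0.0, 0.0, -1.0]]
contact_force: [-0.8, -1.6, 3.0]
grip_width: 23.2
grip_force: 30.0
```

```bash
python3 go.py 461.5 46.4 221 10.15
```

```text
t 3.4 [461.8  45.  122.4] yaw 9.94 F [-0.8 -1.6  3. ] w 23.2 J [ -4.  -3. 117.  -0.  65. -14.]
offset [  1.5  -0.  -98.6] spin -0.0036
```

Request:
step_arm([
  {"offset":[0,0,-10],"spin":0},
  {"offset":[0,0,-40],"spin":0},
  {"offset":[0,0,-80],"spin":0},
  {"offset":[0,0,-100],"spin":0},
  {"offset":[0,0,-100],"spin":0},
])

```text
t: 3.9
tool_pos: [463.8, 44.8, 226.2]
orientation: [[-0.173, 0.985, 0.007], [0.985, 0.173, -0.0], [-0.002, 0.007, -1.0]]
contact_force: [0.9, 0.4, -0.7]
grip_width: 23.0
grip_force: 30.0
```

```bash
python3 go.py 611.7 -4.4 222 10.15
```

```text
t 3.9 [463.8  44.8 226.2] yaw 9.94 F [ 0.9  0.4 -0.7] w 23.0 J [ -4.  -9. 112.   0.  77. -14.]
offset [-74.  137.1   5.3] spin -0.0037
```

Request:
step_arm([
  {"offset":[-24,45,0],"spin":-0.0037},
  {"offset":[-48,90,0],"spin":-0.0037},
  {"offset":[-66,123,0],"spin":-0.0037},
  {"offset":[-74.3,139,0],"spin":-0.0037},
  {"offset":[-74.3,139,0],"spin":-0.0037},
])

```text
t: 4.4
tool_pos: [612.1, -5.2, 219.8]
orientation: [[-0.175, 0.985, -0.002], [0.985, 0.175, 0.0], [0.001, -0.002, -1.0]]
contact_force: [-1.3, 1.1, -0.8]
grip_width: 23.4
grip_force: 30.0
```

Request:
step_arm([
  {"offset":[0,0,0],"spin":0},
  {"offset":[0,0,0],"spin":0},
  {"offset":[0,0,0],"spin":0},
  {"offset":[0,0,0],"spin":0},
])

```text
t: 4.8
tool_pos: [610.7, -3.9, 222.4]
orientation: [[-0.177, 0.984, 0.0], [0.984, 0.177, -0.0], [-0.0, 0.0, -1.0]]
contact_force: [-0.3, 0.7, -0.7]
grip_width: 23.4
grip_force: 30.0
```

```bash
python3 go.py 611.7 -4.4 222 10.15
python3 - <<'E'
from h import *
out=[]
for n in('top','scene'):
    p,d=arm.get_image(n); W=cloud(n,d)
    u,v=(220,90) if n=='top' else (230,110)
    out.append(cv2.resize(p[v:v+150,u:u+200,::-1],None,fx=3,fy=3.5,interpolation=cv2.INTER_CUBIC)[:,:400] if 0 else cv2.resize(p[v:v+150,u:u+200,::-1],(400,300),interpolation=cv2.INTER_CUBIC))
    c=(611.5,-3)
    for z in((100,130),(135,180),(100,180)):
        r=13 if z[1]==130 else 12
        try: print(n,z,cyl(W,c,*z,r=r,R=24))
        except Exception as e: print(n,z,'none')
    for c in((622.5,-66),(600,60)): print(cyl(W,c,85,148))
cv2.imwrite('pics/over.png',np.hstack(out))
E
```

```text
t 4.8 [610.7  -3.9 222.4] yaw 10.17 F [-0.3  0.7 -0.7] w 23.4 J [ -8.  11.  91.   0.  78. -18.]
offset [-0.7  0.9  0.4] spin 0.0004
top (100, 130) (array([611.5,  -3. ]), 0, np.float64(nan))
top (135, 180) (array([611.5,  -3. ]), 0, np.float64(nan))
top (100, 180) (array([611.5,  -3. ]), 0, np.float64(nan))
(array([622.6, -64.2]), 11, np.float64(0.31))
(array([600.,  60.]), 0, np.float64(nan))
scene (100, 130) (array([609.6,  -4.2]), 57, np.float64(0.9))
scene (135, 180) (array([610. ,  -4.4]), 67, np.float64(1.05))
scene (100, 180) (array([610.4,  -4.4]), 136, np.float64(1.0))
(array([623. , -67.6]), 123, np.float64(0.82))
(array([600.4,  58.2]), 118, np.float64(0.85))h.py:14: RuntimeWarning: Mean of empty slice.
  return f.x.round(1),len(q),np.abs(f.fun).mean().round(2)
  ret = ret.dtype.type(ret / rcount)
```

View pics/over.png

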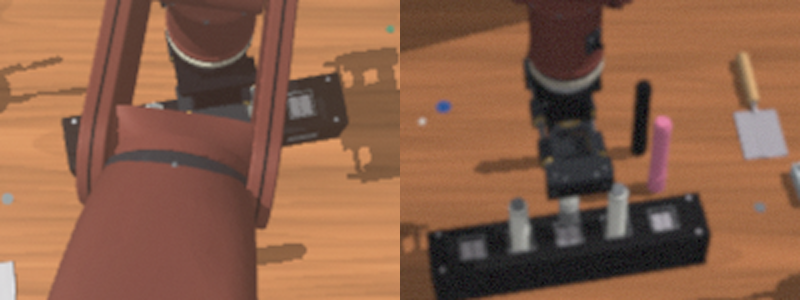

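Request:
step_arm([
  {"offset":[-0.6,1.1,5],"spin":0},
  {"offset":[-0.6,1.1,12],"spin":0},
  {"offset":[-0.6,1.1,19],"spin":0},
  {"offset":[-0.6,1.1,23],"spin":0},
  {"offset":[-0.6,1.1,23],"spin":0},
])

```text
t: 5.4
tool_pos: [611.8, -4.6, 197.6]
orientation: [[-0.176, 0.984, -0.002], [0.984, 0.176, 0.0], [0.001, -0.002, -1.0]]
contact_force: [-0.9, 0.2, -0.9]
grip_width: 23.6
grip_force: 30.0
```

Request:
step_arm([
  {"offset":[0,0,1.5],"spin":0},
  {"offset":[0,0,3],"spin":0},
  {"offset":[0,0,4.5],"spin":0},
  {"offset":[0,0,6],"spin":0},
  {"offset":[0,0,7],"spin":0},
])

```text
t: 5.9
tool_pos: [612.5, -4.7, 192.0]
orientation: [[-0.176, 0.984, 0.0], [0.984, 0.176, -0.0], [-0.0, 0.0, -1.0]]
contact_force: [-0.1, 0.4, -0.7]
grip_width: 23.6
grip_force: 30.0
```

Request:
step_arm([
  {"offset":[0,0,2],"spin":0},
  {"offset":[0,0,4],"spin":0},
  {"offset":[0,0,6],"spin":0},
  {"offset":[0,0,8],"spin":0},
  {"offset":[0,0,10],"spin":0},
])

```text
t: 6.4
tool_pos: [613.3, -4.7, 183.3]
orientation: [[-0.176, 0.984, 0.002], [0.984, 0.176, -0.0], [-0.001, 0.002, -1.0]]
contact_force: [-0.5, 0.8, 7.1]
grip_width: 23.3
grip_force: 30.0
```

Request:
step_arm([
  {"offset":[0,0,2],"spin":0},
  {"offset":[0,0,4],"spin":0},
  {"offset":[0,0,6],"spin":0},
  {"offset":[0,0,8],"spin":0},
  {"offset":[0,0,9],"spin":0},
])

```text
t: 6.9
tool_pos: [613.2, -4.6, 173.8]
orientation: [[-0.176, 0.984, 0.002], [0.984, 0.176, -0.0], [-0.0, 0.002, -1.0]]
contact_force: [0.4, 1.3, 3.5]
grip_width: 23.5
grip_force: 30.0
```

Request:
step_arm([
  {"offset":[0,0,0.9],"spin":0},
  {"offset":[0,0,1.8],"spin":0},
  {"offset":[0,0,2.6],"spin":0},
  {"offset":[0,0,3.3],"spin":0},
  {"offset":[0,0,4],"spin":0},
])

```text
t: 7.4
tool_pos: [612.2, -4.7, 168.6]
orientation: [[-0.176, 0.984, -0.001], [0.984, 0.176, 0.0], [0.0, -0.001, -1.0]]
contact_force: [0.4, 0.4, 1.7]
grip_width: 23.3
grip_force: 30.0
```

Request:
step_arm([
  {"offset":[0,0,0.6],"spin":0},
  {"offset":[0,0,1.2],"spin":0},
  {"offset":[0,0,1.8],"spin":0},
  {"offset":[0,0,2.4],"spin":0},
])

```text
t: 7.8
tool_pos: [612.4, -4.7, 166.5]
orientation: [[-0.176, 0.984, -0.0], [0.984, 0.176, 0.0], [0.0, -0.0, -1.0]]
contact_force: [-0.2, 0.1, 2.0]
grip_width: 23.1
grip_force: 30.0
```

Near 30 mm depth; a few short rows to decide.

Request:
step_arm([
  {"offset":[0,0,0.6],"spin":0},
  {"offset":[0,0,1.2],"spin":0},
  {"offset":[0,0,1.8],"spin":0},
])

```text
t: 8.1
tool_pos: [612.5, -4.7, 164.8]
orientation: [[-0.176, 0.984, 0.0], [0.984, 0.176, -0.0], [-0.0, 0.0, -1.0]]
contact_force: [0.4, 0.6, 1.4]
grip_width: 23.4
grip_force: 30.0
```

Request:
step_arm([
  {"offset":[0,0,0.6],"spin":0},
  {"offset":[0,0,1.2],"spin":0},
  {"offset":[0,0,1.8],"spin":0},
])

```text
t: 8.4
tool_pos: [612.6, -4.7, 163.0]
orientation: [[-0.176, 0.984, 0.0], [0.984, 0.176, 0.0], [0.0, 0.0, -1.0]]
contact_force: [1.2, -1.0, 2.1]
grip_width: 23.4
grip_force: 30.0
```

Request:
step_arm([
  {"offset":[0,0,0.7],"spin":0},
  {"offset":[0,0,1.4],"spin":0},
  {"offset":[0,0,2.1],"spin":0},
  {"offset":[0,0,2.8],"spin":0},
  {"offset":[0,0,3.5],"spin":0},
])

```text
t: 8.9
tool_pos: [612.5, -4.7, 159.5]
orientation: [[-0.176, 0.984, -0.0], [0.984, 0.176, 0.0], [0.0, -0.0, -1.0]]
contact_force: [-0.6, -0.5, 1.7]
grip_width: 23.4
grip_force: 30.0
```

Request:
step_arm([
  {"offset":[0,0,1.5],"spin":0},
  {"offset":[0,0,3],"spin":0},
  {"offset":[0,0,4.5],"spin":0},
  {"offset":[0,0,6],"spin":0},
  {"offset":[0,0,7.5],"spin":0},
])

```text
t: 9.4
tool_pos: [612.5, -4.7, 151.9]
orientation: [[-0.176, 0.984, -0.0], [0.984, 0.176, 0.0], [0.0, -0.0, -1.0]]
contact_force: [0.2, -0.5, 1.1]
grip_width: 23.4
grip_force: 30.0
```

Request:
step_arm([
  {"offset":[0,0,1.5],"spin":0},
  {"offset":[0,0,3],"spin":0},
  {"offset":[0,0,4.5],"spin":0},
  {"offset":[0,0,6],"spin":0},
  {"offset":[0,0,7.5],"spin":0},
])

```text
t: 9.9
tool_pos: [612.5, -4.7, 144.4]
orientation: [[-0.176, 0.984, -0.0], [0.984, 0.176, -0.0], [-0.0, -0.0, -1.0]]
contact_force: [0.5, 0.7, 1.3]
grip_width: 23.5
grip_force: 30.0
```

Request:
step_arm([
  {"offset":[0,0,1.5],"spin":0},
  {"offset":[0,0,3],"spin":0},
  {"offset":[0,0,4.5],"spin":0},
  {"offset":[0,0,6],"spin":0},
  {"offset":[0,0,7],"spin":0},
])

```text
t: 10.4
tool_pos: [612.4, -4.7, 137.2]
orientation: [[-0.176, 0.984, -0.0], [0.984, 0.176, 0.0], [0.0, -0.0, -1.0]]
contact_force: [-0.1, -0.6, 1.7]
grip_width: 23.5
grip_force: 30.0
```

Request:
step_arm([
  {"offset":[0,0,0.6],"spin":0},
  {"offset":[0,0,1.2],"spin":0},
  {"offset":[0,0,1.8],"spin":0},
  {"offset":[0,0,2.4],"spin":0},
  {"offset":[0,0,3.0],"spin":0},
])

```text
t: 10.9
tool_pos: [612.6, -4.7, 134.5]
orientation: [[-0.176, 0.984, 0.0], [0.984, 0.176, 0.0], [-0.0, 0.0, -1.0]]
contact_force: [0.4, 0.4, 1.4]
grip_width: 23.1
grip_force: 30.0
```

Request:
step_arm([
  {"offset":[0,0,0.6],"spin":0},
  {"offset":[0,0,1.2],"spin":0},
  {"offset":[0,0,1.8],"spin":0},
])

```text
t: 11.2
tool_pos: [612.6, -4.7, 132.7]
orientation: [[-0.176, 0.984, 0.0], [0.984, 0.176, -0.0], [-0.0, 0.0, -1.0]]
contact_force: [-0.6, -0.2, 0.7]
grip_width: 23.5
grip_force: 30.0
```

Request:
step_arm([
  {"offset":[0,0,0.6],"spin":0},
  {"offset":[0,0,1.2],"spin":0},
  {"offset":[0,0,1.8],"spin":0},
])

```text
t: 11.5
tool_pos: [612.5, -4.7, 130.9]
orientation: [[-0.176, 0.984, 0.0], [0.984, 0.176, -0.0], [-0.0, 0.0, -1.0]]
contact_force: [-0.1, 0.4, 1.9]
grip_width: 23.3
grip_force: 30.0
```

Request:
step_arm([
  {"offset":[0,0,0.6],"spin":0},
])

```text
t: 11.6
tool_pos: [612.6, -4.7, 130.4]
orientation: [[-0.176, 0.984, 0.0], [0.984, 0.176, -0.0], [-0.0, 0.0, -1.0]]
contact_force: [-0.1, 0.0, 4.6]
grip_width: 23.1
grip_force: 30.0
```

Force is rising at exactly the expected height. One more small push.

Request:
step_arm([
  {"offset":[0,0,0.4],"spin":0},
  {"offset":[0,0,0.4],"spin":0},
])

```text
t: 11.8
tool_pos: [612.6, -4.7, 130.4]
orientation: [[-0.176, 0.984, 0.0], [0.984, 0.176, -0.0], [-0.0, 0.0, -1.0]]
contact_force: [-0.8, -0.8, 5.4]
grip_width: 23.1
grip_force: 30.0
```

Request:
step_arm([
  {"offset":[0,0,0.5],"spin":0},
  {"offset":[0,0,0.5],"spin":0},
])

```text
t: 12.0
tool_pos: [612.8, -4.8, 130.4]
orientation: [[-0.176, 0.984, 0.001], [0.984, 0.176, -0.0], [-0.0, 0.001, -1.0]]
contact_force: [-2.3, 0.7, 7.0]
grip_width: 23.0
grip_force: 30.0
```

Hard stop on the floor, at 66 mm depth. Release slightly and lift.

Request:
step_arm([
  {"offset":[0,0,0],"spin":0},
  {"offset":[0,0,0],"spin":0},
  {"offset":[0,0,0],"spin":0},
  {"offset":[0,0,0],"spin":0},
], grip=55)

```text
t: 12.4
tool_pos: [612.2, -4.6, 128.9]
orientation: [[-0.176, 0.984, -0.001], [0.984, 0.176, 0.0], [0.0, -0.001, -1.0]]
contact_force: [-1.3, -0.9, -0.3]
grip_width: 47.3
grip_force: 0.0
```

Request:
step_arm([
  {"offset":[0,0,-10],"spin":0},
  {"offset":[0,0,-30],"spin":0},
  {"offset":[0,0,-60],"spin":0},
  {"offset":[0,0,-95],"spin":0},
  {"offset":[0,0,-130],"spin":0},
])

```text
t: 12.9
tool_pos: [612.3, -4.7, 261.2]
orientation: [[-0.176, 0.984, -0.0], [0.984, 0.176, 0.0], [0.0, -0.0, -1.0]]
contact_force: [1.3, 1.0, 0.6]
grip_width: 54.5
grip_force: 0.0
```

Request:
step_arm([
  {"offset":[0,-45,0],"spin":0},
  {"offset":[0,-90,0],"spin":0},
  {"offset":[0,-130,0],"spin":0},
  {"offset":[0,-160,0],"spin":0},
  {"offset":[0,-160,0],"spin":0},
])

```text
t: 13.4
tool_pos: [452.5, -33.1, 260.0]
orientation: [[-0.175, 0.985, 0.0], [0.985, 0.175, -0.0], [-0.0, 0.0, -1.0]]
contact_force: [0.9, -0.2, 0.6]
grip_width: 55.4
grip_force: 0.0
```

```bash
python3 go.py 611.7 -4.4 222 10.15
python3 - <<'E'
from h import *
n='scene'
p,d=arm.get_image(n); W=cloud(n,d)
cv2.imwrite('pics/end.png',cv2.resize(p[130:270,230:430,::-1],(800,560),interpolation=cv2.INTER_CUBIC))
for c in((612,-4.5),(623,-67.5),(600.4,58.2)):
    q=W[(W[...,2]>100)&(W[...,2]<200)&(np.hypot(W[...,0]-c[0],W[...,1]-c[1])<20)]
    print(cyl(W,c,85,148),np.percentile(q[:,2],[90,99]).round(1))
E
```

```text
t 13.4 [452.5 -33.1 260. ] yaw 10.09 F [ 0.9 -0.2  0.6] w 55.4 J [-14. -12. 110.  -0.  82. -24.]
offset [  0.3 161.8  38. ] spin -0.001
(array([611.3,  -5.5]), 120, np.float64(0.97)) [158.1 161.1]
(array([622.9, -67.7]), 128, np.float64(0.86)) [158.5 161.3]
(array([600.5,  58.6]), 126, np.float64(0.85)) [158.8 161.1]
```

View pics/end.png

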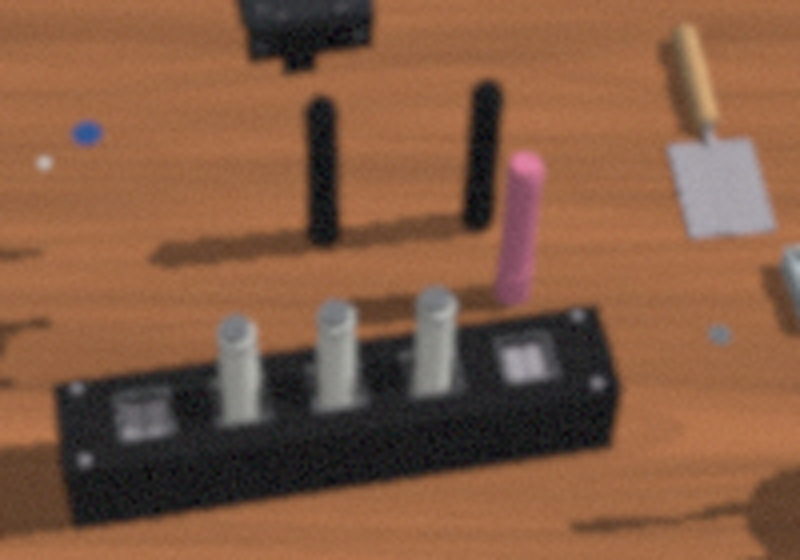

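The marker stands in the middle socket (crop pixel 336,355), level with its two stored neighbours (top at about 158 mm), and nothing else has moved.

```bash
python3 -c "
from cell import arm
print(arm.sign_off())"
```

```text
the job is handed in; nothing more can be done
None
```

The marker is fully home in the middle socket, which was the clear one; I let go of it, and the job was handed in at about 13.5 s, with the highest force reading about 7 N.

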